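# Close the imaging chamber for a scan

## Robot

A 6-joint arm with a two-finger parallel gripper is mounted at the origin on the work surface. World frame = base frame: x ahead of the robot, y to its left, z up, the work surface at z = 0. Lengths are in mm, angles in rad, forces in N, time in s.
With the tool pointing down it reaches from about 325 to 750 mm from the base axis. Payload 7.6 kg.
Tool frame: the origin (TCP) lies on the centre line of the jaws, within the pads' length; the fingertips stand 25 mm ahead of it and the grasp point (between the pads) lies 6 mm ahead of it; z points along the fingers, y is the direction in which the jaws open and shut (so a half turn about z gives the same grasp; the last joint's range is limited). The gripper opens to 85 mm and grips with 20 to 120 N. Pads are 22 mm wide; open, the fingers measure 114 mm over their backs; the gripper's body (76 mm by 85 mm) begins 54 mm behind the grasp point. The pads swing forward as they close: fully open they stand 13 mm farther back than shut.
Start: joints at [-1.357, 0.052, 1.401, -0, 1.689, -0.07], TCP at [147.027, -504.012, 232.423] pointing down, gripper open.
Joint ranges: [-2.9, 2.9], [-0.91, 2.17], [0.12, 2.37], [-1.06, 4.2], [0.26, 2.73], [-2.93, 2.93]. Speed limits (rad/s): [2.57, 2.57, 3.01, 3.14, 3.14, 3.14].

## Interface

Orientations are given as a unit quaternion [w, x, y, z].
In Python, from cell import ctrl gives the robot as it stands.
- The arm moves only by the tool step_arm, never from a script. Its argument "plan" is a list of rows, each a list of 3 entries, a list of its own where there are three numbers: the finger opening in mm, from 0 to 85.4, then the shift along the tool's x, y, z in mm, then the turn about the tool's z in degrees. A call has 1 to 10 rows; each row is the pose to reach, as a shift and turn from the pose commanded when the call began, along the tool's axes at that moment; what a row does not reach only later rows make up. A row lasts 1/12 s, in which the tool goes at most 41.7 mm and 7.16 degrees, less where a joint would pass 70% of its speed; a pose out of reach is approached as far as the arm can. A call with a gripper value outside its range is refused whole. The fingers move at their own pace and stop on an object; "squeeze" is the grip in N (left out, the last holds). Time passes only in rows, so rows that repeat a pose let the fingers close. It gives the time, the measured TCP pose, the force and the opening at its end, in the units of the state.
- ctrl.sense(): the state, without advancing time (a new reading comes with each control period).
- ctrl.snapshot(name): name is "scene" or "top" or "wrist"; returns a dict with "pixels" (480x640x3 uint8, red, green, blue), "mtx" (3x3 intrinsics, pixels), "T" (4x4, takes a point from camera to world coordinates); the wrist camera has in their place "tool_from_camera" (4x4, takes a point from camera to tool coordinates, whose origin is the TCP and whose axes are the flange's). Camera axes: x right, y up, looking along -z (the intrinsics and any distortion apply to the point x, -y, -z); pixel columns grow to the right and rows downward; lengths in mm; the calibration is good to about 2 mm. A picture is of the moment at which its call begins: read the wrist's pose just before it. There is no depth.
- ctrl.finish_job(): hands the job in, once; it reports no verdict.
The state is a dict: "clock": time; "qpos": joint angles; "qvel": joint speeds; "tau": joint torques, N m; "tcp_pos": TCP position; "eef_rot": TCP orientation; "ft_force": force on the tool from outside, world axes, zero at the start; "wrist_torque": the same for the moment, N m; "opening": finger opening in mm.
Only numpy, scipy, OpenCV 4.12 (cv2) and the standard library are available. Lean on these libraries where they do the work, as an engineer would, in place of code of your own. Each camera call takes 0.05 s, during which the arm holds its last target.

## Task

Get the imaging chamber ready for the laser scan: with the fingertips, push the specimen tray fully home into the chamber, then push the amber laser shield over and down until it lies fully shut on top. Pick nothing up: the dish must ride in on the tray and stay seated in its ring, and the bottle, the jar and the lens case are to be left standing where they are.

Things in the scene. Friction and masses are not known exactly. Their poses are not given: they have to be found in the camera images.
- chamber: Low white imaging chamber on a grey base, bolted down. Origin: centre of its underside, on the bench; x points from its open front to its back, y left, z up; at yaw 0 the front faces the robot. Base 150 (x) x 166 (y) x 20 mm high; walls 12 mm thick, outer box 140 x 150, tops 60 mm up. A 34 mm high block stands behind it, out to x = +103 mm; a 26 mm knob sticks out of the -y side to y = -87 mm.
- tray (a joint): How far the specimen tray stands out of the chamber's front, in m: 0 = fully home (against its stop), starts 0.030 to 0.065, at most 0.080. It slides straight along the chamber's x axis (pushing towards chamber +x closes it), stays where it is left, and takes about 2 N to push.
- tray_front (a point): Centre of the outer face of the tray's black front plate (the face to push), 39 mm above the bench. The plate is 146 mm wide, 10 mm thick, from 20 to 58 mm above the bench, with a thin yellow stripe at its upper edge. When home, this point is at x = -80 mm in the chamber's frame.
- shield (a joint): Opening angle of the amber laser shield, rad: 0 = lying shut and level on the chamber, 1.57 = upright, at most 1.7; starts 1.15 to 1.5 (standing up, leaning a little towards the chamber's front). It has a stiff friction hinge and stays where it is left; about 1.5 to 2.5 N near its free edge moves it.
- shield_hinge (a point): Middle of the shield's hinge line, which runs along the chamber's y axis at the top of the back wall: x = +66 mm, z = +61 mm in the chamber's frame. It does not move with the shield.
- shield_edge (a point): Middle of the shield's free edge, on its outer face (upper face when shut, facing away from the chamber's front when open). The shield is a flat amber pane in a black frame, 8 mm thick, 138 mm wide, reaching 143 mm from the hinge line; its outer face lies 8 mm off the hinge line. Shut, this point is at x = -77, z = +69 mm in the chamber's frame.
- dish_mid (a point): Centre of the round closed culture dish (pink, clear cover, 57 mm diameter, 15 mm high, 30 g) in the middle of the tray; it rides with the tray. Its top is 44 mm above the bench. It rests by its weight in a close-fitting ring 5 mm high, from which it can only come out upwards. Do not lift it.
- dish (a joint): How far the dish has been raised out of its ring, in m: 0 = seated.
- amber_bottle_mid (a point): Centre of the loose amber glass bottle with a black cap, 48 mm diameter, 85 mm tall, standing beside the chamber. Leave alone.
- blue_jar_mid (a point): Centre of the loose white jar with a blue cap, 54 mm diameter, 60 mm tall, standing beside the chamber. Leave alone.
- lens_case_mid (a point): Centre of the loose grey round lens case with a black top, 42 mm diameter, 66 mm tall, standing beside the chamber. Leave alone.
There are look-alikes about, which are no part of the job. Of the things that look like the chamber, the middle-sized one is meant.

How it is judged (in metres and radians):
On the way, in this order (a step that is already met when the one before it is completed fails the run):
1. the tray is pushed fully home while the shield is still open (value of joint tray below 0.004 m and value of joint shield above 0.5 rad), for 0.2 s.
2. then the shield is pushed fully shut (value of joint shield below 0.05 rad), for 0.2 s.
At the end, for the whole second after the job is handed in: The tray is within 4 mm of fully home, the shield within 0.05 rad of shut, the dish is seated in its ring (raised less than 4 mm), and the bottle, jar and lens case stand within 20 mm of where they were (value of joint each of tray, dish below 0.004 m and value of joint shield below 0.05 rad and distance of each of amber_bottle_mid, blue_jar_mid, lens_case_mid from where it was at the start of the episode below 0.02 m); the robot touches nothing.
It fails at once if the dish is lifted out of its ring (by more than 6 mm) (value of joint dish above 0.006 m).
It fails at once if the amber bottle is moved, lifted or knocked over (distance of amber_bottle_mid from where it was at the start of the episode above 0.02 m).
It fails at once if the blue jar is moved, lifted or knocked over (distance of blue_jar_mid from where it was at the start of the episode above 0.02 m).
It fails at once if the lens case is moved, lifted or knocked over (distance of lens_case_mid from where it was at the start of the episode above 0.02 m).
It also fails if it takes over 48 s, if anything falls off the work surface, if the arm or the gripper's body presses on something with over 40 N, if the wrist force passes 120 N, or if a joint passes its speed limit or range.

## Working session

There is one attempt and no reset: what is moved stays moved. The work goes in short steps, Python scripts to look and compute and a tool call to move; the robot and the scene stay as the last step left them, time stands still between calls to the robot, and variables do not carry over. Pictures are saved under pics/ and viewed, and the job is handed in when it is done.

Besides the shell and the picture viewer there is one more tool, called after "Request:" as name([rows], argument=value, ...), one row to a line, values as JSON. step_arm: Moves the arm, as the interface text tells. Its arguments: {"type":"object","properties":{"plan":{"type":"array","items":{"type":"array"}},"squeeze":{"type":"number"}},"required":["plan"]}

```bash
mkdir -p pics; ls; python3 - <<'E'
from cell import ctrl
import cv2,numpy as np,pickle
s=ctrl.sense();print(s)
d={}
for n in("scene","top"):
    p=ctrl.snapshot(n);d[n]=p;cv2.imwrite(f"pics/{n}0.png",p["pixels"][:,:,::-1]);print(n,p["mtx"].round(1).tolist(),p["T"].round(3).tolist(),[k for k in p])
pickle.dump(d,open("d0.pkl","wb"))
E
```

```text
pics
{'clock': 0.0, 'qpos': array([-1.35732485e+00,  5.28584849e-02,  1.40174664e+00,  3.11663401e-06,
        1.68856127e+00, -7.03106516e-02]), 'qvel': array([-0.00016009,  0.00073484,  0.00212602,  0.00079542,  0.00118279,
       -0.00026463]), 'tau': array([-2.58954642e-04, -3.81663966e+01, -3.60189414e+01, -8.36215781e-05,
        6.25261862e-03, -5.72343922e-06]), 'tcp_pos': array([ 146.94895635, -503.70833507,  231.54998179]), 'eef_rot': array([-7.84966859e-04,  9.89950008e-01,  1.41415564e-01, -5.47327740e-05]), 'ft_force': array([ 0.45859418, -0.42306128, -0.26012438]), 'wrist_torque': array([-0.01281891, -0.04223974,  0.00458405]), 'opening': 85.52622717016149}
scene [[549.4, 0.0, 323.1], [0.0, 549.4, 237.3], [0.0, 0.0, 1.0]] [[-0.814, -0.451, 0.366, 885.893], [0.581, -0.62, 0.528, 677.559], [-0.011, 0.642, 0.767, 861.937], [0.0, 0.0, 0.0, 1.0]] ['pixels', 'mtx', 'T']
top [[590.6, 0.0, 315.9], [0.0, 590.6, 234.0], [0.0, 0.0, 1.0]] [[0.004, 0.992, -0.129, 356.722], [-1.0, 0.006, 0.018, 134.374], [0.019, 0.129, 0.991, 1165.86], [0.0, 0.0, 0.0, 1.0]] ['pixels', 'mtx', 'T']
```

View pics/scene0.png

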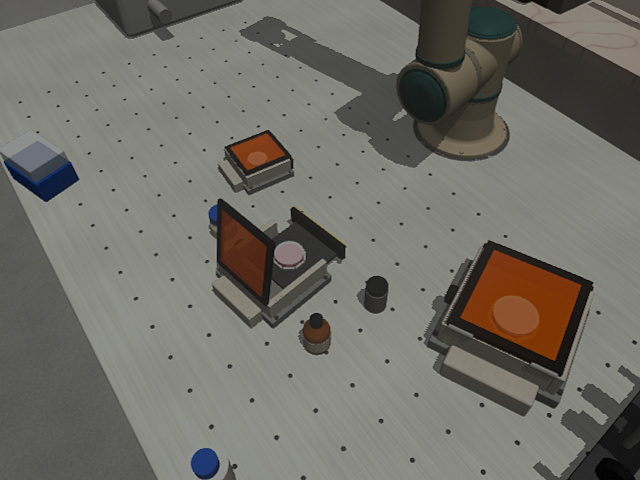

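View pics/top0.png

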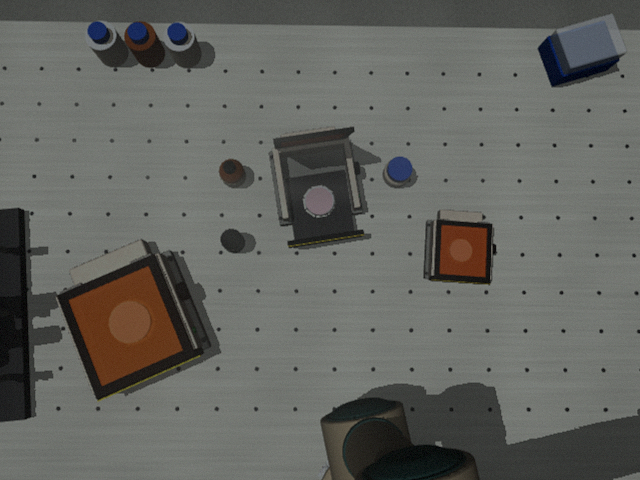

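Three chamber look-alikes in the top view: a large one at (130,325), a small one at (460,250), and one in between at (320,190). The middle-sized one is also the only one with its shield up and tray out, so it is the one meant. I'll confirm it in enlarged crops.

```bash
python3 - <<'E'
import cv2
a=cv2.imread("pics/top0.png")[110:270,210:430];cv2.imwrite("pics/topc.png",cv2.resize(a,None,fx=3.6,fy=3.6,interpolation=cv2.INTER_CUBIC))
a=cv2.imread("pics/scene0.png")[190:360,195:405];cv2.imwrite("pics/scenec.png",cv2.resize(a,None,fx=3.5,fy=3.5,interpolation=cv2.INTER_CUBIC))
E
```

```text
(no output)
```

View pics/topc.png

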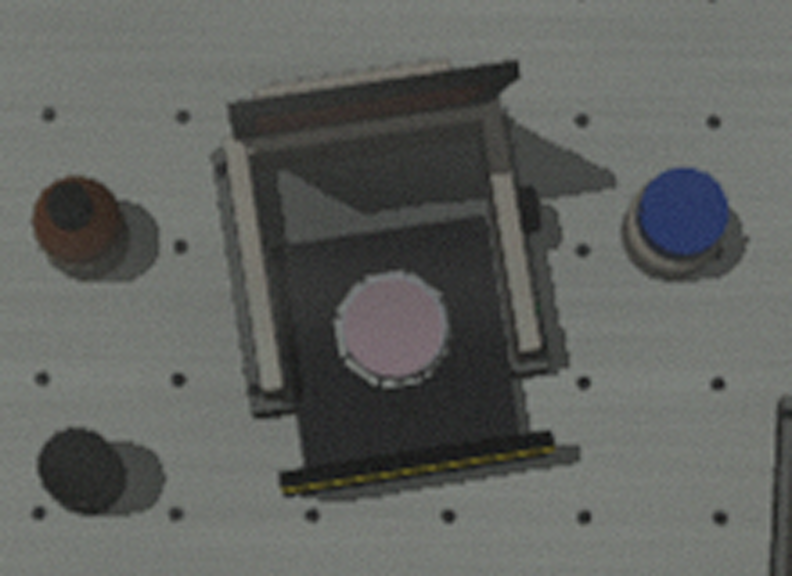

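View pics/scenec.png

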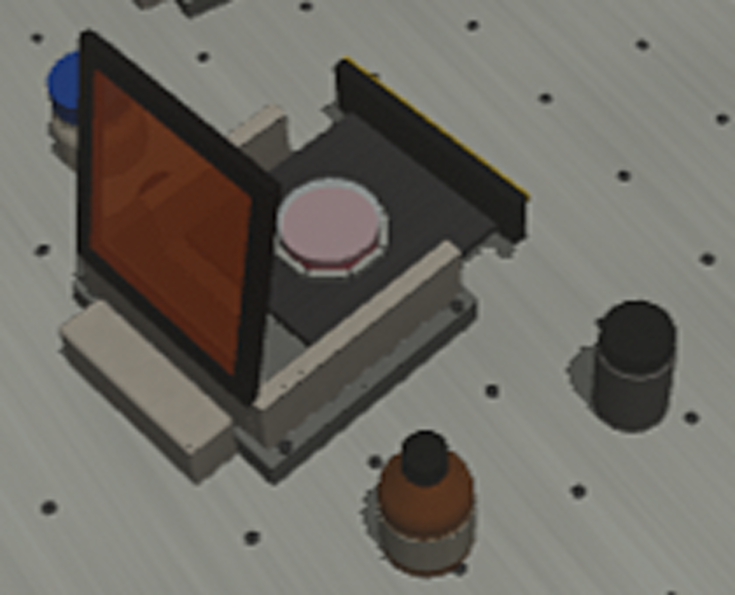

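```bash
cat > h.py <<'E'
import numpy as np,pickle,cv2
from scipy.optimize import least_squares
d=pickle.load(open("d0.pkl","rb"))
def proj(n,P,d=d):
    T=d[n]["T"];K=d[n]["mtx"];c=(np.atleast_2d(P)-T[:3,3])@T[:3,:3]
    c=c*[1,-1,-1];u=c@K.T;return u[:,:2]/u[:,2:]
def back(n,uv,z):
    T=d[n]["T"];K=d[n]["mtx"];r=np.linalg.inv(K)@[uv[0],uv[1],1];r=T[:3,:3]@(r*[1,-1,-1])
    o=T[:3,3];return o+r*(z-o[2])/r[2]
def shp(th,r,off,y): # r along pane, off normal to outer
    return [66-r*np.cos(th)+off*np.sin(th),y,61+r*np.sin(th)+off*np.cos(th)]
def world(p,P):
    c,s=np.cos(p[2]),np.sin(p[2]);P=np.atleast_2d(P)
    return np.c_[p[0]+c*P[:,0]-s*P[:,1],p[1]+s*P[:,0]+c*P[:,1],P[:,2]]
E
cat > fit.py <<'E'
from h import *
tc=lambda u,v:(210+(u+.5)/3.6-.5,110+(v+.5)/3.6-.5); sc=lambda u,v:(195+(u+.5)/3.5-.5,190+(v+.5)/3.5-.5)
def pts(p):
    t,th=p[3],p[4]
    return [("top",tc(282,492),[-80-t,73,58]),("top",tc(553,450),[-80-t,-73,58]),
    ("top",tc(260,393),[-70,75,60]),("top",tc(541,350),[-70,-75,60]),("top",tc(225,143),[70,75,60]),
    ("scene",sc(347,60),[-80-t,-73,58]),("scene",sc(528,196),[-80-t,73,58]),
    ("scene",sc(272,482),[75,83,0]),("scene",sc(475,320),[-75,83,0]),("scene",sc(463,253),[-70,75,60]),
    ("scene",sc(86,29),shp(th,143,8,-69)),("scene",sc(280,185),shp(th,143,8,69)),]
def f(p): 
    q=pts(p); return np.concatenate([(proj(n,world(p,P))[0]-uv) for n,uv,P in q])
p0=[450,130,.1,50,1.3]
r=least_squares(f,p0,loss="soft_l1",x_scale=[10,10,.1,10,.1]);print(r.x.round(3))
for (n,uv,P),e in zip(pts(r.x),f(r.x).reshape(-1,2)):print(n,P if 0 else np.round(P),e.round(1))
np.save("p.npy",r.x)
for nm,uv,z in(("bottle",tc(72,203),85),("jar",tc(684,212),60),("case",tc(80,470),66)):
    w=back("top",uv,z);c,s=np.cos(r.x[2]),np.sin(r.x[2]);D=w[:2]-r.x[:2];print(nm,w.round(),"ch",(c*D[0]+s*D[1]).round(),(-s*D[0]+c*D[1]).round())
a=cv2.imread("pics/top0.png");b=cv2.imread("pics/scene0.png")
E
python3 fit.py
```

```text
[6.10801e+02 1.13475e+02 1.54000e-01 4.23630e+01 1.32600e+00]
top [-122.   73.   58.] [-0.2 -0.8]
top [-122.  -73.   58.] [ 0.8 -0.4]
top [-70  75  60] [ 0.8 -0.4]
top [-70 -75  60] [0.9 0.1]
top [70 75 60] [ 0.1 -2.2]
scene [-122.  -73.   58.] [ 0.3 -1.1]
scene [-122.   73.   58.] [0.8 0.1]
scene [75 83  0] [0.8 1.9]
scene [-75  83   0] [1.9 0.1]
scene [-70  75  60] [ 0.3 -0.7]
scene [ 39. -69. 202.] [ 0.7 -0.2]
scene [ 39.  69. 202.] [-0.5  0.5]
bottle [624. 276.  85.] ch 38.0 158.0
jar [629. -47.  60.] ch -7.0 -161.0
case [487. 271.  66.] ch -98.0 175.0
```

The crops confirm it: white walls, dish on a tray pulled out 42 mm, shield at 1.33 rad, residuals about 1 px. Next I'll work out the approach shifts in tool axes.

```bash
cat > go.py <<'E'
import sys
from h import *
from cell import ctrl
from scipy.spatial.transform import Rotation as R
def shifts(W):
    s=ctrl.sense();q=s["eef_rot"];Rm=R.from_quat(np.r_[q[1:],q[0]]).as_matrix();p=np.load("p.npy")
    yaw=np.arctan2(Rm[1,0],Rm[0,0])
    print("tcp",s["tcp_pos"].round(1),"yaw",yaw.round(4),"turn deg",np.degrees(yaw-p[2]).round(2),"F",s["ft_force"].round(1),"t",s["clock"],"open",round(s["opening"],1))
    print("tcp in chamber",(np.array([[np.cos(p[2]),np.sin(p[2])],[-np.sin(p[2]),np.cos(p[2])]])@(s["tcp_pos"][:2]-p[:2])).round(1))
    for w in W: print(np.round(w),"->",(Rm.T@(np.array(w)-s["tcp_pos"])).round(1))
E
python3 - <<'E'
from go import *
p=np.load("p.npy")
shifts([[300,-350,232],[420,-150,232],*world(p,[[-165,0,160],[-165,0,58]])])
E
```

```text
tcp [ 146.9 -503.7  231.7] yaw 0.2838 turn deg 7.41 F [-0.3 -1.2  0. ] t 0.1 open 85.7
tcp in chamber [-553.3 -538.5]
[ 300 -350  232] -> [ 190.  -104.7   -0.2]
[ 420 -150  232] -> [ 3.612e+02 -2.631e+02  1.000e-01]
[448.  88. 160.] -> [ 454.5 -483.8   72.4]
[448.  88.  58.] -> [ 454.5 -483.7  174.4]
```

Request:
step_arm([
  [0, [40, -22, 0], 1],
  [0, [75, -41, 0], 2],
  [0, [110, -60, 0], 3.5],
  [0, [145, -80, 0], 5],
  [0, [180, -100, 0], 6],
  [0, [215, -126, 0], 7.4],
  [0, [250, -155, 0], 7.4],
  [0, [280, -180, 0], 7.4],
  [0, [305, -205, 0], 7.4],
  [0, [330, -230, 0], 7.4],
], squeeze=20)

```text
clock: 0.93
tcp_pos: [400.1, -188.6, 232.1]
eef_rot: [-0.0, 0.997, 0.078, -0.0]
ft_force: [1.1, -1.0, -0.3]
opening: -0.3
```

```bash
python3 - <<'E'
from go import *
p=np.load("p.npy")
shifts([*world(p,[[-165,0,230],[-165,0,160],[-165,0,58]])])
E
```

```text
tcp [ 400.1 -188.6  232.1] yaw 0.1553 turn deg 0.05 F [ 1.1 -1.  -0.3] t 0.9333 open -0.3
tcp in chamber [-254.7 -266.1]
[448.  88. 230.] -> [  89.9 -266.     2.1]
[448.  88. 160.] -> [  89.9 -265.9   72.1]
[448.  88.  58.] -> [  90.  -265.9  174.1]
```

Request:
step_arm([
  [0, [13, -38, 0], 0],
  [0, [26, -76, 0], 0],
  [0, [39, -114, 0], 0],
  [0, [52, -152, 0], 0],
  [0, [65, -190, 0], 0],
  [0, [78, -228, 20], 0],
  [0, [90, -262, 40], 0],
  [0, [90, -266, 80], 0],
  [0, [90, -266, 110], 0],
  [0, [90, -266, 110], 0],
])

```text
clock: 1.77
tcp_pos: [443.4, 86.3, 115.5]
eef_rot: [0.0, 0.997, 0.078, -0.006]
ft_force: [-0.4, -0.3, -1.5]
opening: 0.2
```

```bash
python3 - <<'E'
from go import *
p=np.load("p.npy")
shifts([*world(p,[[-165,0,58],[-133,0,58],[-91,0,58]])])
i=ctrl.snapshot("scene")["pixels"][:,:,::-1][150:350,180:430]
cv2.imwrite("pics/s1.png",cv2.resize(i,None,fx=3,fy=3))
E
```

```text
tcp [443.4  86.3 115.5] yaw 0.1565 turn deg 0.12 F [-0.4 -0.3 -1.5] t 1.7667 open 0.2
tcp in chamber [-169.6   -1.1]
[448.  88.  58.] -> [ 5.4 -1.1 57.4]
[479.  93.  58.] -> [37.4 -1.  57. ]
[521.  99.  58.] -> [79.4 -0.9 56.5]
```

View pics/s1.png

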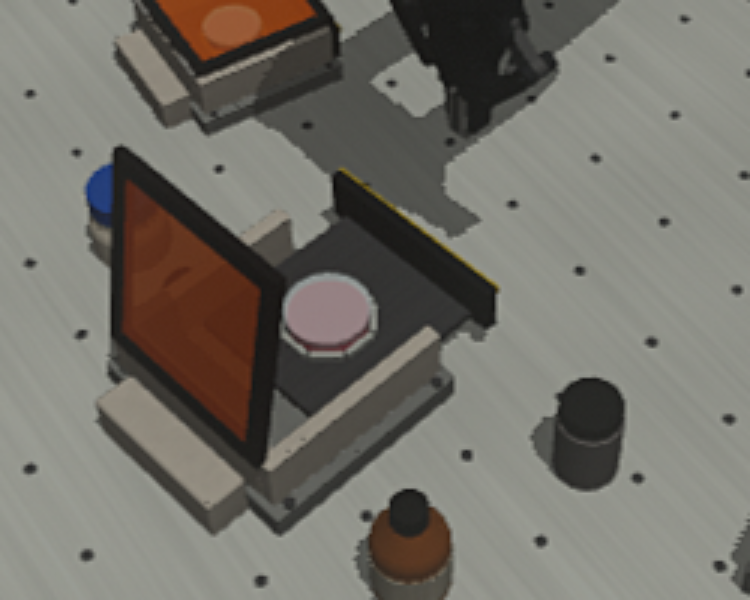

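The fingertips (crop (470,130)) are in front of the plate, centred and clear of everything. Now down, then forward.

Request:
step_arm([
  [0, [0, 0, 30], 0],
  [0, [0, 0, 56], 0],
  [0, [0, 0, 56], 0],
  [0, [8, 0, 56], 0],
  [0, [16, 0, 56], 0],
  [0, [24, 0, 56], 0],
  [0, [32, 0, 56], 0],
  [0, [38, 0, 56], 0],
  [0, [44, 0, 56], 0],
  [0, [44, 0, 56], 0],
])

```text
clock: 2.65
tcp_pos: [492.0, 92.8, 66.7]
eef_rot: [0.0, 0.997, 0.077, 0.0]
ft_force: [0.7, -0.7, -0.8]
opening: 0.3
```

```bash
python3 - <<'E'
from go import *
p=np.load("p.npy")
shifts([*world(p,[[-133,0,58],[-91,0,58]])])
E
```

```text
tcp [492.   92.8  66.7] yaw 0.1547 turn deg 0.01 F [ 0.7 -0.7 -0.8] t 2.65 open 0.3
tcp in chamber [-120.6   -2.2]
[479.  93.  58.] -> [-12.4  -2.2   8.7]
[521.  99.  58.] -> [29.6 -2.1  8.7]
```

Request:
step_arm([
  [0, [5, 0, 0], 0],
  [0, [10, 0, 0], 0],
  [0, [15, 0, 0], 0],
  [0, [20, 0, 0], 0],
  [0, [23, 0, 0], 0],
  [0, [26, 0, 0], 0],
  [0, [26, 0, 0], 0],
])

```text
clock: 3.23
tcp_pos: [517.0, 96.7, 66.4]
eef_rot: [0.0, 0.997, 0.077, 0.0]
ft_force: [0.6, -0.2, -0.3]
opening: -0.0
```

```bash
python3 - <<'E'
from go import *
p=np.load("p.npy")
shifts([*world(p,[[-133,0,58],[-91,0,58]])])
i=ctrl.snapshot("scene")["pixels"][:,:,::-1][150:350,180:430]
cv2.imwrite("pics/s2.png",cv2.resize(i,None,fx=3,fy=3))
E
```

```text
tcp [517.   96.7  66.4] yaw 0.1546 turn deg 0.01 F [ 0.6 -0.2 -0.3] t 3.2333 open -0.0
tcp in chamber [-95.3  -2.1]
[479.  93.  58.] -> [-37.7  -2.1   8.4]
[521.  99.  58.] -> [ 4.3 -2.1  8.4]
```

View pics/s2.png

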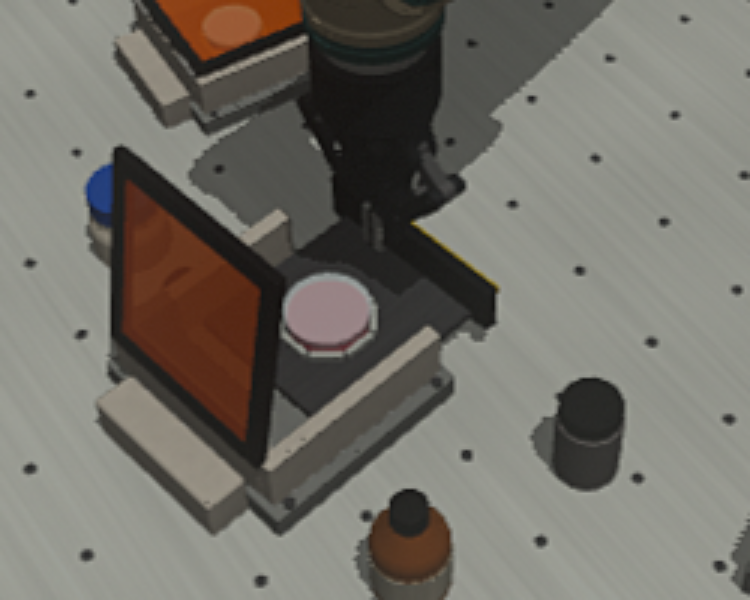

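```bash
python3 - <<'E'
from go import *
s=ctrl.sense();t=s["tcp_pos"];print(t,s["ft_force"],s["tau"].round(1))
for dz in(0,10,25,35):print(dz,proj("scene",t-[0,0,dz])[0].round(1),((proj("scene",t-[0,0,dz])[0]-[180,150])*3).round())
i=ctrl.snapshot("top")["pixels"][:,:,::-1][110:290,210:430]
cv2.imwrite("pics/t2.png",cv2.resize(i,None,fx=3,fy=3))
w=ctrl.snapshot("wrist");print(w["tool_from_camera"].round(2).tolist());cv2.imwrite("pics/w2.png",w["pixels"][:,:,::-1])
E
```

```text
[516.68627675  96.64724619  66.29062879] [ 0.34475981  0.28783637 -0.13448366] [ -0.  -39.9 -33.3   0.   -0.    0. ]
0 [308.4 229. ] [385. 237.]
10 [308.6 232.4] [386. 247.]
25 [308.8 237.4] [387. 262.]
35 [309.  240.7] [387. 272.]
[[-0.0, 0.96, 0.29, 73.73], [1.0, 0.0, 0.0, -0.27], [0.0, 0.29, -0.96, -140.39], [0.0, 0.0, 0.0, 1.0]]
```

View pics/t2.png

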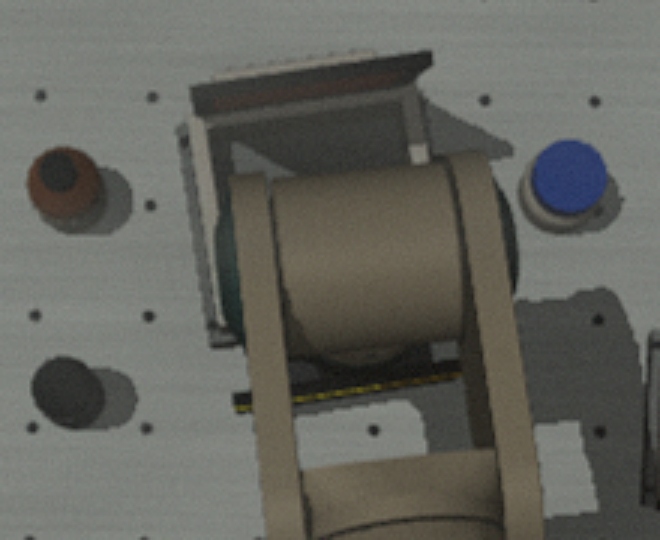

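View pics/w2.png

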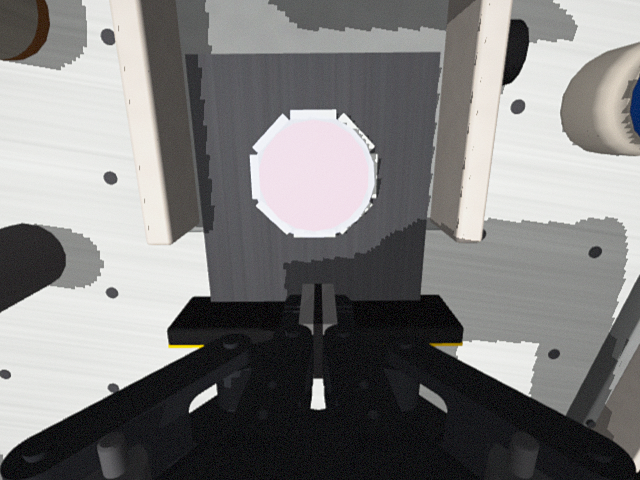

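```bash
python3 - <<'E'
from go import *
w=ctrl.snapshot("wrist");T=w["tool_from_camera"];K=w["mtx"]
def pw(P):
    c=(np.array(P)-T[:3,3])@T[:3,:3]*[1,-1,-1];u=K@c;return (u[:2]/u[2]).round()
for x in(-11,0,11):
  for z in(0,12,25):print(x,z,pw([x,0,z]))
s=ctrl.sense();q=s["eef_rot"];Rm=R.from_quat(np.r_[q[1:],q[0]]).as_matrix();p=np.load("p.npy")
for P in([-122,73,58],[-122,-73,58],[-70,75,60],[-70,-75,60],[-112,73,58]):
  W=world(p,[P])[0];print(P,pw(Rm.T@(W-s["tcp_pos"])))
cv2.imwrite("pics/w3.png",cv2.resize(w["pixels"][270:420,220:420,::-1],None,fx=4,fy=4))
E
```

```text
-11 0 [318. 328.]
-11 12 [318. 315.]
-11 25 [318. 303.]
0 0 [318. 307.]
0 12 [318. 295.]
0 25 [318. 284.]
11 0 [318. 284.]
11 12 [318. 273.]
11 25 [318. 263.]
[-122, 73, 58] [165. 347.]
[-122, -73, 58] [463. 347.]
[-70, 75, 60] [144. 247.]
[-70, -75, 60] [483. 247.]
[-112, 73, 58] [162. 329.]
```

View pics/w3.png

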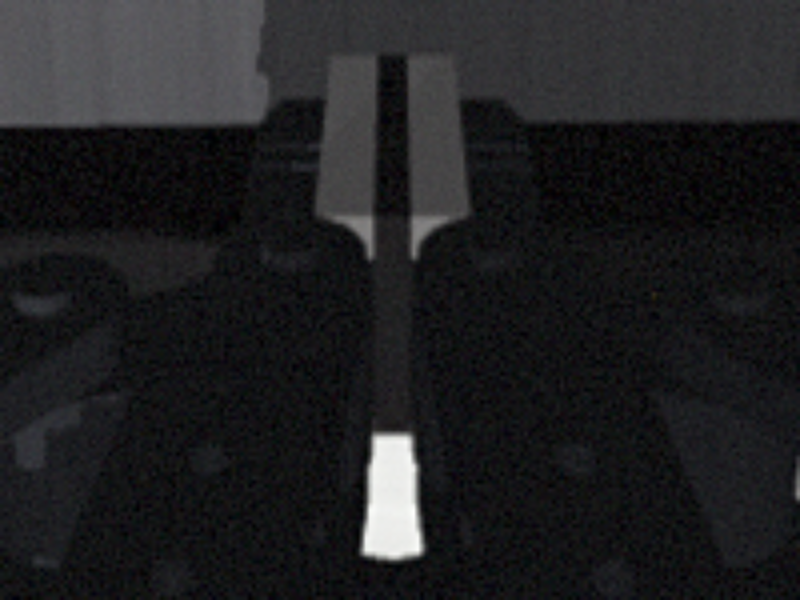

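```bash
python3 - <<'E'
from go import *
s=ctrl.sense();print(s["qpos"].round(3),s["tcp_pos"].round(1),s["eef_rot"].round(4),s["opening"],s["clock"])
i=ctrl.snapshot("scene")["pixels"][:,:,::-1][190:260,260:360].astype(float)
i=np.clip(255*(i/255)**.45,0,255).astype(np.uint8)
cv2.imwrite("pics/s3.png",cv2.resize(i,None,fx=8,fy=8,interpolation=cv2.INTER_CUBIC))
q=s["eef_rot"];Rm=R.from_quat(np.r_[q[1:],q[0]]).as_matrix()
for P in([11,14,25],[11,-14,25],[11,0,0],[11,0,25],[0,0,25]):print(P,((proj("scene",s["tcp_pos"]+Rm@np.array(P))[0]-[260,190])*8).round())
E
```

```text
[ 0.115  0.175  1.608 -0.     1.359  1.531] [516.4  96.6  66.3] [ 1.00e-04  9.97e-01  7.73e-02 -1.00e-04] -0.23738362539048352 3.4333
[11, 14, 25] [319. 372.]
[11, -14, 25] [398. 435.]
[11, 0, 0] [355. 336.]
[11, 0, 25] [359. 403.]
[0, 0, 25] [392. 379.]
```

View pics/s3.png

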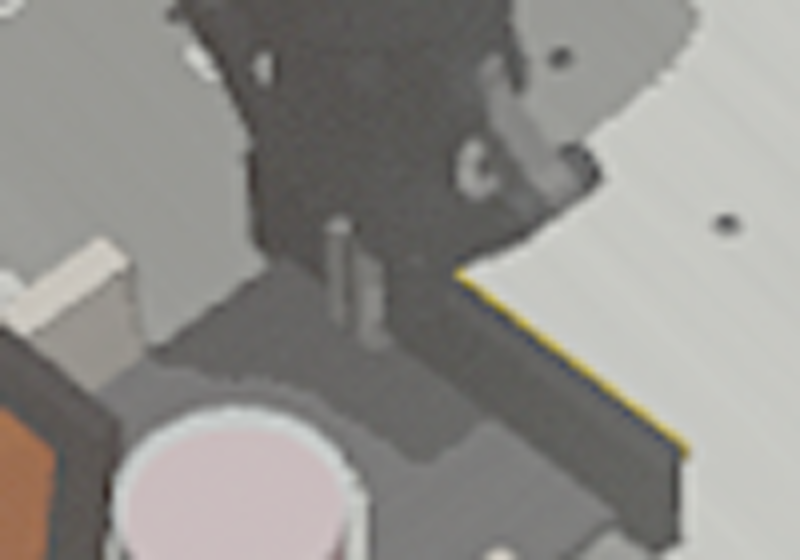

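The closed tips show up in both cameras at about the TCP's own height, not 25 mm ahead of it. They therefore passed 8 mm above the plate at z≈66, and nothing was touched. I'll use tip z ≈ TCP z from here: back off, go lower and push again.

Request:
step_arm([
  [0, [0, 0, -12], 0],
  [0, [0, 0, -15], 0],
  [0, [-20, 0, -15], 0],
  [0, [-45, 0, -15], 0],
  [0, [-65, 2, -15], 0],
  [0, [-65, 2, -15], 0],
  [0, [-65, 2, -15], 0],
  [0, [-65, 2, 10], 0],
  [0, [-65, 2, 26], 0],
  [0, [-65, 2, 26], 0],
])

```text
clock: 4.32
tcp_pos: [451.6, 84.6, 37.9]
eef_rot: [0.0, 0.997, 0.077, -0.002]
ft_force: [-0.8, -0.0, -0.5]
opening: -0.0
```

```bash
python3 - <<'E'
from go import *
p=np.load("p.npy")
shifts([*world(p,[[-133,0,40],[-91,0,40]])])
i=ctrl.snapshot("scene")["pixels"][:,:,::-1][150:350,180:430]
cv2.imwrite("pics/s4.png",cv2.resize(i,None,fx=3,fy=3))
E
```

```text
tcp [451.6  84.6  37.9] yaw 0.1546 turn deg 0.01 F [-0.8 -0.  -0.5] t 4.3167 open -0.0
tcp in chamber [-161.8   -4.1]
[479.  93.  40.] -> [28.8 -4.1 -2.2]
[521.  99.  40.] -> [70.8 -4.  -2.4]
```

View pics/s4.png

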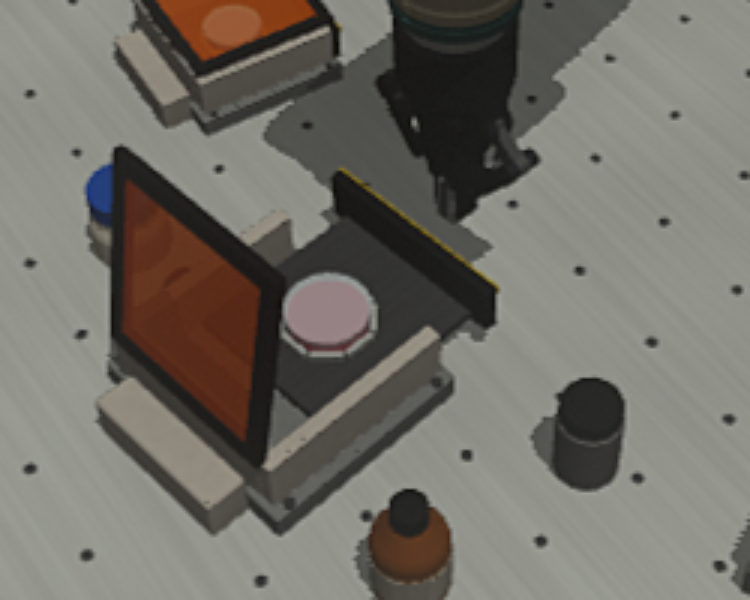

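The tips (455,215) are in front of the black plate, with tray and dish unmoved. Pushing now.

Request:
step_arm([
  [0, [8, -2, 0], 0],
  [0, [16, -4, 0], 0],
  [0, [24, -4, 0], 0],
  [0, [30, -4, 0], 0],
  [0, [35, -4, 0], 0],
  [0, [40, -4, 0], 0],
  [0, [44, -4, 0], 0],
  [0, [48, -4, 0], 0],
  [0, [52, -4, 0], 0],
  [0, [55, -4, 0], 0],
])

```text
clock: 5.2
tcp_pos: [506.7, 97.2, 40.3]
eef_rot: [-0.0, 0.997, 0.077, -0.0]
ft_force: [-2.6, 1.2, 1.2]
opening: -0.1
```

```bash
python3 - <<'E'
from go import *
p=np.load("p.npy")
shifts([*world(p,[[-91,0,40]])])
i=ctrl.snapshot("scene")["pixels"][:,:,::-1][150:350,180:430]
cv2.imwrite("pics/s5.png",cv2.resize(i,None,fx=3,fy=3))
E
```

```text
tcp [506.7  97.2  40.3] yaw 0.1546 turn deg 0.01 F [-2.6  1.2  1.2] t 5.2 open -0.1
tcp in chamber [-1.054e+02 -1.000e-01]
[521.  99.  40.] -> [14.4 -0.1  0.3]
```

View pics/s5.png

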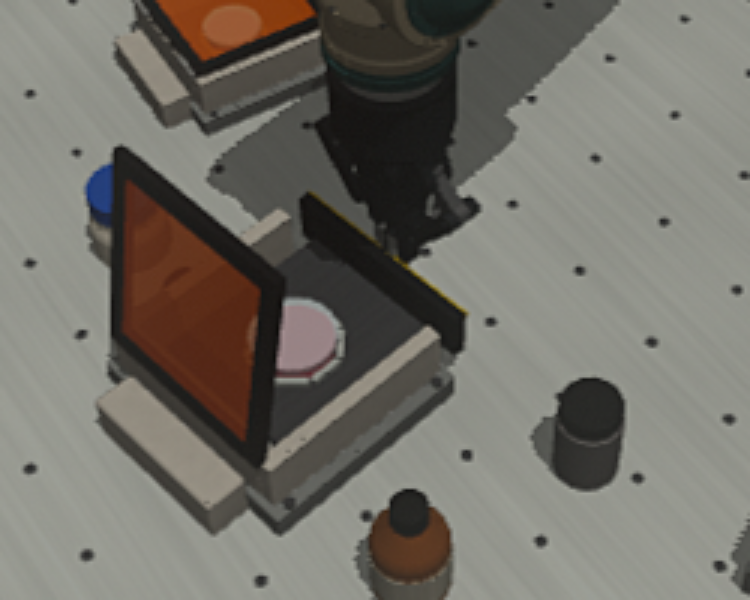

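The tray is moving (plate edge now at (465,315)) with about 2.6 N of force. I'll continue to the stop.

Request:
step_arm([
  [0, [3, 0, 0], 0],
  [0, [6, 0, 0], 0],
  [0, [9, 0, 0], 0],
  [0, [11, 0, 0], 0],
  [0, [13, 0, 0], 0],
  [0, [14.5, 0, 0], 0],
  [0, [16, 0, 0], 0],
  [0, [16, 0, 0], 0],
])

```text
clock: 5.92
tcp_pos: [520.6, 99.3, 40.2]
eef_rot: [0.0, 0.997, 0.077, -0.003]
ft_force: [-11.9, -1.1, 7.3]
opening: 0.3
```

Request:
step_arm([
  [0, [1, 0, 0], 0],
  [0, [2, 0, 0], 0],
  [0, [2, 0, 0], 0],
  [0, [2, 0, 0], 0],
])

```text
clock: 6.25
tcp_pos: [520.6, 99.4, 40.2]
eef_rot: [0.0, 0.997, 0.077, -0.005]
ft_force: [-22.5, -3.3, 15.3]
opening: 0.0
```

```bash
python3 - <<'E'
from go import *
p=np.load("p.npy")
shifts([])
i=ctrl.snapshot("scene")["pixels"][:,:,::-1][150:350,180:430]
cv2.imwrite("pics/s6.png",cv2.resize(i,None,fx=3,fy=3))
for P in([-80,-73,58],[-80,73,58],[-84,73,58]):print(P,((proj("scene",world(p,[P]))[0]-[180,150])*3).round())
E
```

```text
tcp [520.6  99.4  40.2] yaw 0.1548 turn deg 0.03 F [-22.5  -3.3  15.3] t 6.25 open 0.0
tcp in chamber [-91.3  -0.1]
[-80, -73, 58] [295. 200.]
[-80, 73, 58] [451. 325.]
[-84, 73, 58] [456. 321.]
```

View pics/s6.png

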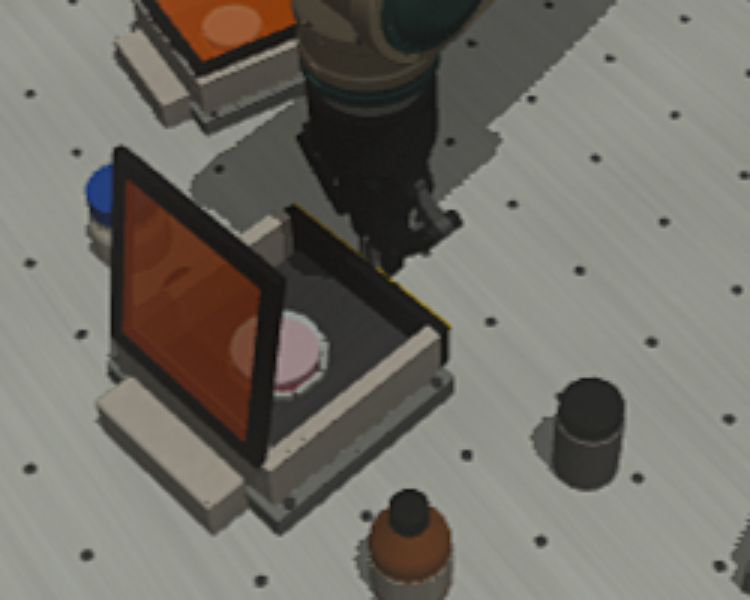

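Tray is home: it's against the stop at 22 N with no more travel, and the plate corner is where predicted for 0 (451,325). Back off and rise.

Request:
step_arm([
  [0, [-12, 0, 0], 0],
  [0, [-30, 0, 0], 0],
  [0, [-42, 0, -20], 0],
  [0, [-50, 0, -55], 0],
  [0, [-50, 0, -90], 0],
  [0, [-50, 0, -130], 0],
  [0, [-50, 0, -165], 0],
  [0, [-50, 0, -200], 0],
  [0, [-50, 0, -225], 0],
  [0, [-50, 0, -225], 0],
])

```text
clock: 7.13
tcp_pos: [476.8, 92.3, 272.4]
eef_rot: [-0.0, 0.997, 0.077, 0.006]
ft_force: [0.7, -0.2, 0.0]
opening: 0.3
```

```bash
python3 - <<'E'
from go import *
p=np.load("p.npy")
shifts([*world(p,[[95,0,265],[85,0,265],[85,0,170]])])
E
```

```text
tcp [476.8  92.3 272.4] yaw 0.1545 turn deg 0.0 F [ 0.7 -0.2  0. ] t 7.1333 open 0.3
tcp in chamber [-135.6   -0.3]
[705. 128. 265.] -> [230.5  -0.3  10.2]
[695. 127. 265.] -> [220.5  -0.3  10.1]
[695. 127. 170.] -> [219.3  -0.4 105.1]
```

Request:
step_arm([
  [0, [25, 0, 0], 0],
  [0, [55, 0, 0], 0],
  [0, [85, 0, 0], 0],
  [0, [115, 0, 0], 0],
  [0, [145, 0, 0], 0],
  [0, [175, 0, 0], 0],
  [0, [200, 0, 0], 0],
  [0, [222, 0, 0], 0],
  [0, [222, 0, 0], 0],
  [0, [222, 0, 0], 0],
])

```text
clock: 7.97
tcp_pos: [694.7, 126.3, 262.4]
eef_rot: [0.0, 0.997, 0.077, -0.002]
ft_force: [-0.6, -0.8, 0.4]
opening: 0.0
```

```bash
python3 - <<'E'
from go import *
p=np.load("p.npy")
shifts([*world(p,[[85,0,170]])])
i=ctrl.snapshot("scene")["pixels"][:,:,::-1][90:350,150:450]
cv2.imwrite("pics/s7.png",cv2.resize(i,None,fx=2.3,fy=2.3))
w=ctrl.snapshot("wrist");cv2.imwrite("pics/w7.png",w["pixels"][:,:,::-1])
E
```

```text
tcp [694.7 126.3 262.4] yaw 0.1544 turn deg -0.0 F [-0.6 -0.8  0.4] t 7.9667 open 0.0
tcp in chamber [84.9 -0.3]
[695. 127. 170.] -> [ 0.4 -0.3 92.4]
```

View pics/s7.png

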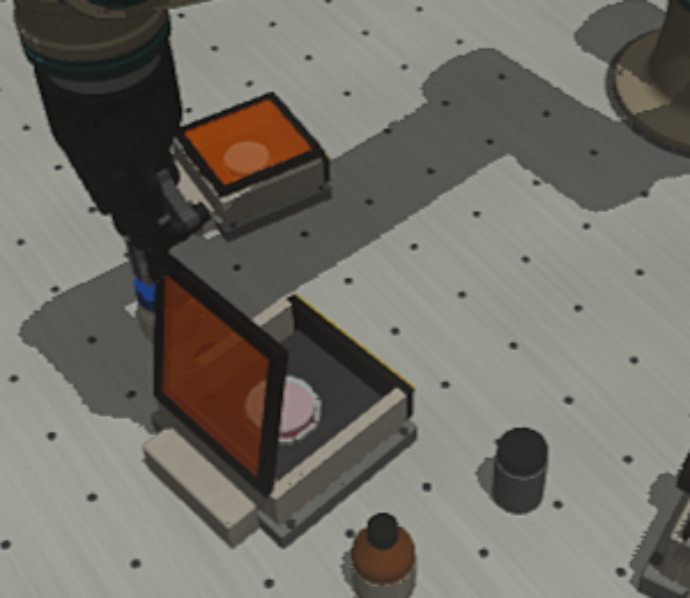

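View pics/w7.png

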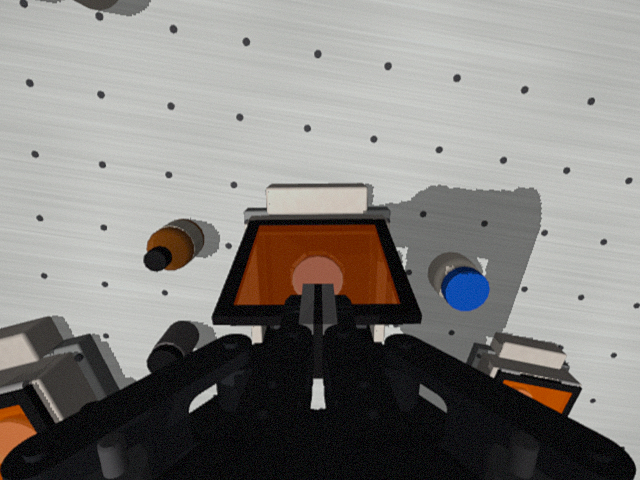

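```bash
python3 - <<'E'
from go import *
w=ctrl.snapshot("wrist");T=w["tool_from_camera"];K=w["mtx"]
s=ctrl.sense();q=s["eef_rot"];Rm=R.from_quat(np.r_[q[1:],q[0]]).as_matrix();p=np.load("p.npy")
for P in(shp(p[4],143,8,69),shp(p[4],143,8,-69),shp(p[4],143,0,69),[103,0,34],[75,83,20]):
  c=(Rm.T@(world(p,[P])[0]-s["tcp_pos"])-T[:3,3])@T[:3,:3]*[1,-1,-1];u=K@c;print(np.round(P),(u[:2]/u[2]).round())
E
```

```text
[ 39.  69. 202.] [213. 322.]
[ 39. -69. 202.] [423. 321.]
[ 31.  69. 200.] [215. 330.]
[103   0  34] [318. 187.]
[75 83 20] [244. 211.]
```

Request:
step_arm([
  [0, [0, 0, 20], 0],
  [0, [0, 0, 45], 0],
  [0, [0, 0, 70], 0],
  [0, [0, 0, 88], 0],
  [0, [0, 0, 88], 0],
  [0, [0, 0, 88], 0],
])

```text
clock: 8.62
tcp_pos: [693.3, 126.2, 178.0]
eef_rot: [0.0, 0.997, 0.077, -0.0]
ft_force: [-0.1, -0.4, 1.1]
opening: 0.1
```

```bash
python3 - <<'E'
from go import *
p=np.load("p.npy")
shifts([])
s=ctrl.sense()
for th in(1.326,1.2,1.1,1,.9,.8,.7,.6,.5,.4,.3,.2,.1,0,-.04):
    P=shp(th,115,8,0);print(th,"ch",np.round(P),"shift x",round(P[0]+11-84.9,1),"z",round(s["tcp_pos"][2]-P[2],1))
i=ctrl.snapshot("scene")["pixels"][:,:,::-1][90:350,150:450]
cv2.imwrite("pics/s8.png",cv2.resize(i,None,fx=2.3,fy=2.3))
E
```

```text
tcp [693.3 126.2 178. ] yaw 0.1546 turn deg 0.01 F [-0.1 -0.4  1.1] t 8.6167 open 0.1
tcp in chamber [83.5 -0.1]
1.326 ch [ 46.   0. 175.] shift x -28.0 z 3.5
1.2 ch [ 32.   0. 171.] shift x -42.1 z 6.9
1.1 ch [ 21.   0. 167.] shift x -52.9 z 10.8
1 ch [ 11.   0. 162.] shift x -63.3 z 15.9
0.9 ch [  1.   0. 156.] shift x -73.1 z 21.9
0.8 ch [ -8.   0. 149.] shift x -82.3 z 28.9
0.7 ch [-17.   0. 141.] shift x -90.7 z 36.8
0.6 ch [-24.   0. 133.] shift x -98.3 z 45.4
0.5 ch [-31.   0. 123.] shift x -105.0 z 54.8
0.4 ch [-37.   0. 113.] shift x -110.7 z 64.8
0.3 ch [-41.   0. 103.] shift x -115.4 z 75.3
0.2 ch [-45.   0.  92.] shift x -119.0 z 86.3
0.1 ch [-48.   0.  80.] shift x -121.5 z 97.5
0 ch [-49.   0.  69.] shift x -122.9 z 109.0
-0.04 ch [-49.   0.  64.] shift x -123.1 z 113.6
```

View pics/s8.png

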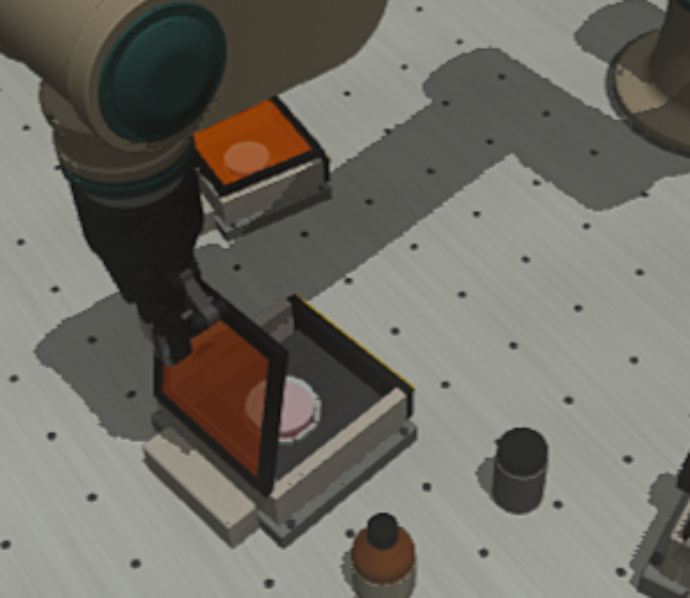

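The tips (175,355) hang behind the pane, clear of it. I'll sweep along the arc at r≈115 mm.

Request:
step_arm([
  [0, [-10, 0, 0], 0],
  [0, [-20, 0, 0], 0],
  [0, [-28, 0, 1], 0],
  [0, [-35, 0, 3], 0],
  [0, [-42, 0, 5], 0],
  [0, [-48, 0, 7], 0],
  [0, [-53, 0, 9], 0],
  [0, [-58, 0, 11], 0],
  [0, [-63, 0, 14], 0],
  [0, [-63, 0, 14], 0],
])

```text
clock: 9.5
tcp_pos: [631.3, 116.6, 163.7]
eef_rot: [0.0, 0.997, 0.077, 0.0]
ft_force: [1.5, 0.5, 2.0]
opening: 0.1
```

```bash
python3 - <<'E'
from go import *
shifts([])
i=ctrl.snapshot("scene")["pixels"][:,:,::-1][90:350,150:450]
cv2.imwrite("pics/s9.png",cv2.resize(i,None,fx=2.3,fy=2.3))
E
```

```text
tcp [631.3 116.6 163.7] yaw 0.1547 turn deg 0.02 F [1.5 0.5 2. ] t 9.5 open 0.1
tcp in chamber [20.7 -0.1]
```

View pics/s9.png

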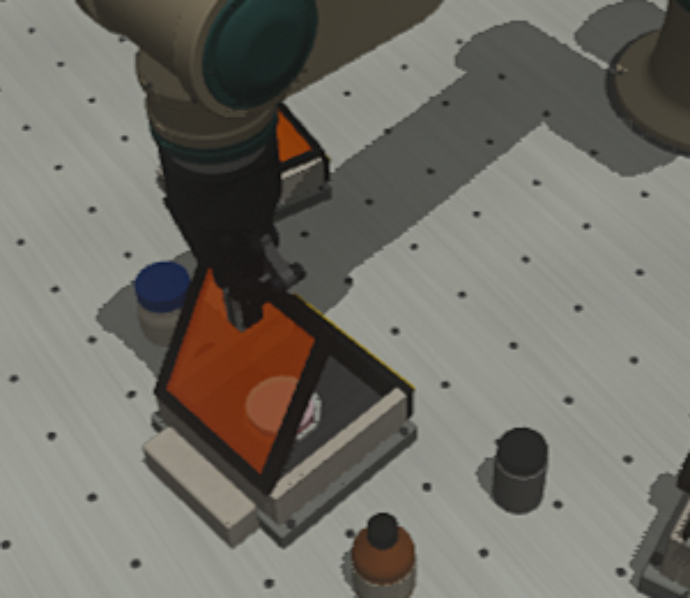

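Shield down to about 1.0 rad, contact fine at 2 N. Continue.

Request:
step_arm([
  [0, [-5, 0, 4], 0],
  [0, [-10, 0, 8], 0],
  [0, [-19, 0, 15], 0],
  [0, [-28, 0, 23], 0],
  [0, [-35, 0, 31], 0],
  [0, [-42, 0, 41], 0],
  [0, [-47, 0, 51], 0],
  [0, [-52, 0, 61], 0],
  [0, [-54, 0, 67], 0],
  [0, [-54, 0, 67], 0],
])

```text
clock: 10.38
tcp_pos: [577.0, 108.1, 94.3]
eef_rot: [0.0, 0.997, 0.077, -0.002]
ft_force: [-0.2, 0.2, -0.5]
opening: -0.4
```

```bash
python3 - <<'E'
from go import *
shifts([])
i=ctrl.snapshot("scene")["pixels"][:,:,::-1][90:350,150:450]
cv2.imwrite("pics/s10.png",cv2.resize(i,None,fx=2.3,fy=2.3))
E
```

```text
tcp [577.  108.1  94.3] yaw 0.1546 turn deg 0.01 F [-0.2  0.2 -0.5] t 10.3833 open -0.4
tcp in chamber [-34.2  -0.1]
```

View pics/s10.png

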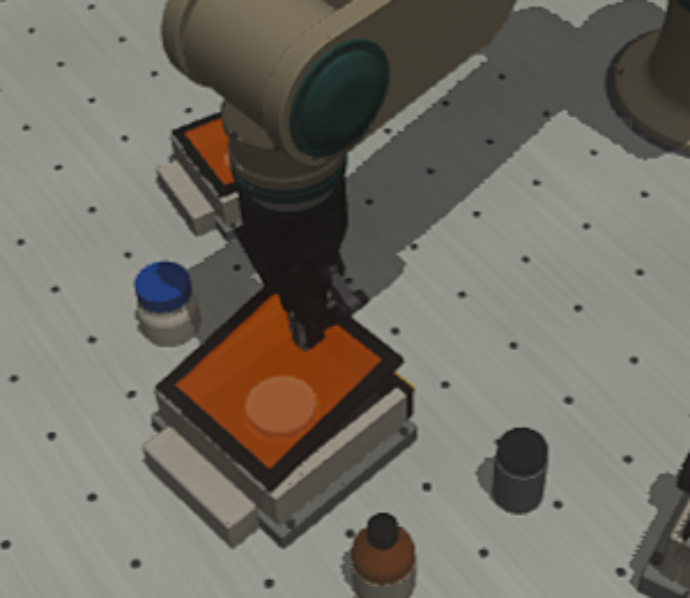

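Nearly shut (about 0.2 rad). Now press down to about z 69 and a little beyond.

Request:
step_arm([
  [0, [-3, 0, 6], 0],
  [0, [-5, 0, 12], 0],
  [0, [-6, 0, 17], 0],
  [0, [-7, 0, 21], 0],
  [0, [-7, 0, 24], 0],
  [0, [-7, 0, 26], 0],
  [0, [-7, 0, 27], 0],
  [0, [-7, 0, 27], 0],
])

```text
clock: 11.1
tcp_pos: [571.4, 107.3, 69.3]
eef_rot: [0.0, 0.997, 0.077, -0.0]
ft_force: [0.3, 0.2, 0.1]
opening: -0.1
```

Request:
step_arm([
  [0, [0, 0, 1], 0],
  [0, [0, 0, 2], 0],
  [0, [0, 0, 3], 0],
  [0, [0, 0, 3], 0],
])

```text
clock: 11.43
tcp_pos: [571.7, 107.3, 68.9]
eef_rot: [0.0, 0.997, 0.077, 0.0]
ft_force: [-10.2, -1.1, 16.1]
opening: 0.4
```

```bash
python3 - <<'E'
from go import *
shifts([])
i=ctrl.snapshot("scene")["pixels"][:,:,::-1][180:320,200:350]
cv2.imwrite("pics/s11.png",cv2.resize(i,None,fx=4,fy=4,interpolation=cv2.INTER_CUBIC))
p=np.load("p.npy")
for th in (0,.05,.1):
  for y in(69,-69):print(th,((proj("scene",world(p,[shp(th,143,8,y)]))[0]-[200,180])*4).round())
E
```

```text
tcp [571.7 107.3  68.9] yaw 0.1548 turn deg 0.02 F [-10.2  -1.1  16.1] t 11.4333 open 0.4
tcp in chamber [-39.6  -0.1]
0 [511. 297.]
0 [312. 139.]
0.05 [510. 288.]
0.05 [310. 130.]
0.1 [508. 280.]
0.1 [307. 121.]
```

View pics/s11.png

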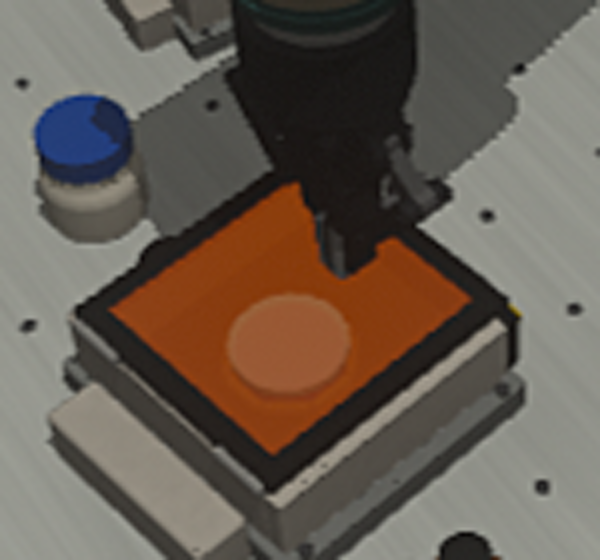

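The pane carries 16 N at z = 68.9, which is the shut height, and its corner is at about (510,300), as predicted for 0 rad. Hold briefly, then lift straight up.

Request:
step_arm([
  [0, [0, 0, 1], 0],
  [0, [0, 0, 1], 0],
  [0, [0, 0, 1], 0],
  [0, [0, 0, -8], 0],
  [0, [0, 0, -20], 0],
  [0, [0, 0, -45], 0],
  [0, [0, 0, -80], 0],
  [0, [-30, 0, -110], 0],
  [0, [-65, 0, -130], 0],
  [0, [-100, 0, -140], 0],
])

```text
clock: 12.32
tcp_pos: [472.8, 91.8, 209.9]
eef_rot: [-0.0, 0.997, 0.077, 0.003]
ft_force: [0.1, -0.3, 1.8]
opening: -0.0
```

Request:
step_arm([
  [0, [-35, 0, -10], 0],
  [0, [-60, 0, -20], 0],
  [0, [-60, 0, -20], 0],
  [0, [-60, 0, -20], 0],
])

```text
clock: 12.65
tcp_pos: [413.6, 82.6, 227.9]
eef_rot: [-0.0, 0.997, 0.077, 0.002]
ft_force: [-0.4, 0.8, 0.0]
opening: 0.3
```

```bash
python3 - <<'E'
from go import *
shifts([])
S=ctrl.snapshot("scene")["pixels"][:,:,::-1]
cv2.imwrite("pics/s12.png",cv2.resize(S[180:360,200:400],None,fx=4*.82,fy=4*.82,interpolation=cv2.INTER_CUBIC))
cv2.imwrite("pics/s12b.png",cv2.resize(S[180:320,200:350],None,fx=4,fy=4,interpolation=cv2.INTER_CUBIC))
cv2.imwrite("pics/t12.png",ctrl.snapshot("top")["pixels"][:,:,::-1])
E
```

```text
tcp [413.6  82.6 227.9] yaw 0.1546 turn deg 0.01 F [-0.4  0.8  0. ] t 12.65 open 0.3
tcp in chamber [-1.996e+02 -1.000e-01]
```

View pics/s12b.png

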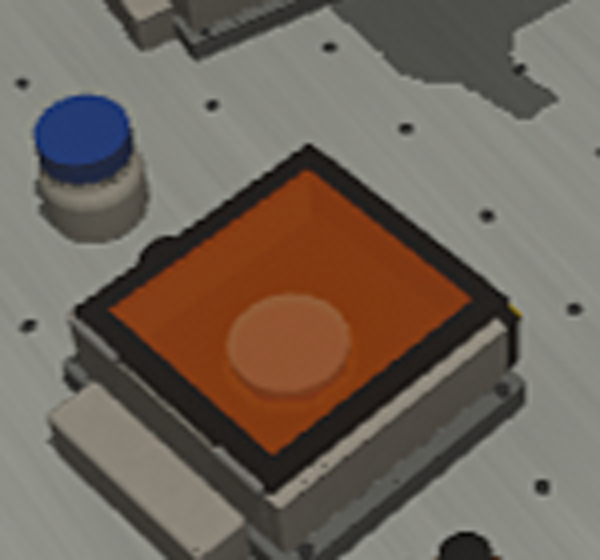

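View pics/t12.png

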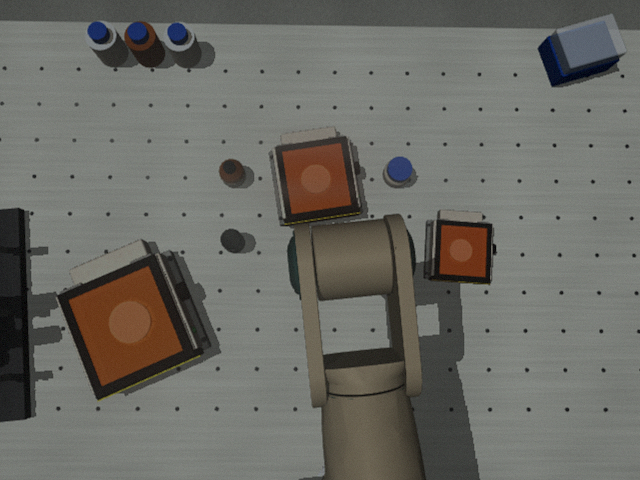

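The shield is flat and shut (corners (510,298) and (310,146) match 0 rad), and the dish shows through it, centred. The tray stripe sits at the chamber's front. Bottle (232,172), jar (399,170) and lens case (233,240) are where they were in the first top view, and the arm is clear. Handing in.

```bash
python3 -c "
from cell import ctrl
print(ctrl.finish_job())"
```

```text
the job is handed in; nothing more can be done
None
```

I pushed the tray home with the closed fingertips, then swept the shield over from behind and pressed it shut. I handed the job in at about 12.7 s; no verdict is reported.

**Last checks:**
- **Tray:** it stopped dead against about 22 N, with its front plate where the image fit predicts for fully home.
- **Shield:** it carried 16 N at z = 68.9 mm (69 mm is shut). After release its edge corners matched 0 rad to within about 2 px in the scene image.
- **Dish:** it shows centred under the pane. I couldn't measure its height in the ring, but nothing touched it.
- **Bottle, jar and lens case:** they are at the same pixels as in the first top view.
- **Robot:** the arm is clear and the wrist force is near zero.

**One miss and one disagreement:** my first tray push passed about 8 mm above the plate and touched nothing. Both the scene and wrist cameras showed the closed fingertips at about the height of the TCP, not 25 mm ahead of it as stated. I used the camera reading from then on, and the contacts agreed with it.

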